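Find and open the loose flap of the flute stand

TASK

Press gently on the brass discs of the four flaps in the flute stand, one flap after another, until you find the one that rocks, then push that end down until the flap is fully open against its stop, and leave it standing open. Use only the fingertips, do not force the wedged flaps, and leave the puck, the crucible and the lacquer box where they are.

Things in the scene. Friction and masses are not known exactly. Their poses are not given: they have to be found in the camera images.
- stand: pale beech flute stand, fixed: plinth with local x -105 to +165 mm, y +-200, top 70 mm above the bench. Origin on the bench under the middle of the row of 4 flaps; x away from the robot, y left along the row, z up. Flap centres at x 0, y -138, -46, 46, 138. Ledge behind (x 67 to 142), then slotted posts (x 142 to 162) 55 mm above the top. Rigid; marred by over 100 N, flaps too
- flap1 (a joint): tilt (rad) of flap 1, rightmost (y -138 mm). All flaps: brown board 130 (x) by 81 (y) by 10 mm, top 1 mm below the plinth top, on a level pin along y through its middle. 0 = shut, level; grows as the near end (brass disc) sinks and the far end rises; stop at 0.6; never negative
- flap2 (a joint): tilt of flap 2 (y -46 mm), as flap 1. Three flaps are wedged from beneath and do not tilt (under 0.03 rad); one, a different one each time, turns on its stiff pin and stays where it is left: 2 to 5 N on the disc tilts it. Every flap's top face is cushioned: it sinks 1 mm for each 5 N, at most 5 mm, and springs back
- flap3 (a joint): tilt of flap 3 (y 46 mm), as flap 1. A free flap at its stop (0.6) is 24 mm lower at 35 mm from the pin; its near edge is 37 mm lower and its far edge 37 mm higher than when shut; the well is open beneath it
- flap4 (a joint): tilt of flap 4, leftmost (y 138 mm), as flap 1
- disc1 (a point): centre of the flush brass disc, 16 mm across, on the top face of flap 1, 35 mm from the pin towards the robot and 30 mm from the near edge: the place to press. Moves with the flap; z is the flap's upward normal, y runs along the pin
- disc2 (a point): centre of the flush brass disc, 16 mm across, on the top face of flap 2, 35 mm from the pin towards the robot and 30 mm from the near edge: the place to press. Moves with the flap; z is the flap's upward normal, y runs along the pin
- disc3 (a point): centre of the flush brass disc, 16 mm across, on the top face of flap 3, 35 mm from the pin towards the robot and 30 mm from the near edge: the place to press. Moves with the flap; z is the flap's upward normal, y runs along the pin
- disc4 (a point): centre of the flush brass disc, 16 mm across, on the top face of flap 4, 35 mm from the pin towards the robot and 30 mm from the near edge: the place to press. Moves with the flap; z is the flap's upward normal, y runs along the pin
- puck: loose pewter polishing puck, 48 mm across, 23 mm high, on the ledge behind the flaps; origin at the centre of its underside
- crucible: loose rust-red clay crucible, open cup 60 mm across the rim, 55 mm high, on the bench right of the stand; origin at the centre of its underside
- lacquer_box: loose lidded black lacquer box, 84 x 114 x 48 mm, on the bench left of the stand; origin at the centre of its underside

How it is judged:
By the outcome, as a careful person would: the job done as asked, in the order asked, and still so for the second after the job is handed in, with the robot touching nothing.
It also fails if it takes over 45 s, if anything falls off the work surface, if the arm or the gripper's body presses on something with over 40 N, if the wrist force passes 120 N, or if a joint passes its speed limit or range.

ROBOT

A 7-joint arm with a two-finger parallel gripper is mounted at the origin on the work surface. World frame = base frame: x ahead of the robot, y to its left, z up, the work surface at z = 0. Lengths are in m, angles in rad, forces in N, time in s.
With the tool pointing down it reaches from about 0.4 to 0.85 m from the base axis. Payload 4.5 kg.
Tool frame: the origin (TCP) lies at the very end of the fingers, on their centre line; the grasp point (between the pads) lies 19 mm behind it; z points along the fingers, x is the direction in which the jaws open and shut, and the axes are right-handed (so a half turn about z gives the same grasp; the last joint's range is limited). The gripper opens to 88 mm and grips with 3 to 60 N. Pads are 18 mm wide; open, the fingers measure 123 mm over their backs; the gripper's body (75 mm by 187 mm) begins 45 mm behind the grasp point.
Start: joints at [1.15, 0.689, -0.195, 1.565, 0.157, 0.902, -0.215], TCP at [0.275, -0.561, 0.239] pointing down, gripper open.
Joint ranges: [-3.01, 3.01], [-0.46, 2.08], [-1.47, 1.51], [0.13, 2.56], [-1, 4.14], [0.04, 2.09], [-2.66, 2.66]. Speed limits (rad/s): [2.57, 2.57, 3.14, 3.14, 3.14, 3.14, 3.14].

INTERFACE

Orientations are given as a unit quaternion [x, y, z, w].
In Python, from plant import * gives the robot as it stands.
- The arm moves only by the tool apply_moves, never from a script. Its argument "series" is a list of rows, each an object of numbers: "x", "y", "z": the shift along the tool's x, y, z in units of 80 cm (1.0 is 80 cm); "wx", "wy", "wz": the turn, a rotation vector about the tool's x, y, z in units of pi rad (1.0 is pi rad); "fingers": the opening, from -1 (shut) to 1 (fully open), so that 0 is half open. In form: [{"x": .., "y": .., "z": .., "wx": .., "wy": .., "wz": .., "fingers": ..}, ...]. A call has 1 to 8 rows; each row shifts and turns the pose as measured when the row begins, along the tool's axes as they then stand; what a row does not reach is not made up. A row lasts 1/8 s, in which the tool goes at most 62.5 mm and 10.7 degrees, less where a joint would pass 70% of its speed; a pose out of reach is approached as far as the arm can. A call with a number of a shift or a turn outside -1 to 1 is refused whole. A call with a gripper value outside its range is refused whole. The fingers move at their own pace and stop on an object; "force" is the grip in N (left out, the last holds). Time passes only in rows, so rows that do not move let the fingers close. It gives the time, the measured TCP pose, the force and the opening at its end, in the units of the state.
- get_state(): the state, without advancing time (a new reading comes with each control period).
- snapshot(name): name is "scene" or "top"; returns (picture, depth): 420x560x3 uint8, red, green, blue; 420x560 float32, m along the optical axis (not along the pixel's ray), 0 where there is no reading.
- camera_model(name): a dict with "camera_matrix" (3x3 intrinsics, pixels), "dist_coeffs" ([k1, k2, p1, p2, k3] as OpenCV has them; the pictures are not rectified), "world_from_camera" (4x4, takes a point from camera to world coordinates). Camera axes: x right, y up, looking along -z (the intrinsics and any distortion apply to the point x, -y, -z); pixel columns grow to the right and rows downward; lengths in m; the calibration is good to about 2 mm. A picture is of the moment at which its call begins. camera_model takes no time and is no camera call.
- finish_job(): hands the job in, once; it reports no verdict.
The state is a dict: "clock": time; "q": joint angles; "qd": joint speeds; "joint_torque": joint torques, N m; "tool_pos": TCP position; "eef_rot": TCP orientation; "contact_force": force on the tool from outside, world axes, zero at the start; "moment": the same for the moment, N m; "opening": opening from 0.0 (shut) to 1.0 (fully open).
Only numpy, scipy, OpenCV 4.12 (cv2) and the standard library are available. Lean on these libraries where they do the work, as an engineer would, in place of code of your own. Each camera call takes 0.05 s, during which the arm holds its last target. There are 200 camera calls.

## Working session

There is one attempt and no reset: what is moved stays moved. The work goes in short steps, Python scripts to look and compute and a tool call to move; the robot and the scene stay as the last step left them, time stands still between calls to the robot, and variables do not carry over. Pictures are saved under pics/ and viewed, about 8 in all and at most 12, crops included, and the job is handed in when it is done.

Besides the shell and the picture viewer there is one more tool, called after "Request:" as a command line: name --argument value ..., lists and objects as JSON in quotes. apply_moves: Moves the arm, as the interface text tells. Its arguments: {"type":"object","properties":{"series":{"type":"array","items":{"type":"object","properties":{"x":{"type":"number"},"y":{"type":"number"},"z":{"type":"number"},"wx":{"type":"number"},"wy":{"type":"number"},"wz":{"type":"number"},"fingers":{"type":"number"}}}},"force":{"type":"number"}},"required":["series"]}

```bash
mkdir -p pics
python3 - <<'E'
from plant import *
import cv2,numpy as np
s=get_state();print(s)
for n in("top","scene"):
    p,d=snapshot(n);cv2.imwrite(f"pics/{n}0.png",p[:,:,::-1]);np.save(f"{n}_d.npy",d);np.save(f"{n}_p.npy",p)
    print(n,camera_model(n))
E
```

```text
{'clock': 0.0, 'q': array([ 1.14983437,  0.68997314, -0.19452189,  1.56638936,  0.15730636,
        0.90247953, -0.21510657]), 'qd': array([ 0.00143515, -0.00056269, -0.00056443, -0.00060424, -0.00098647,
        0.00199597, -0.00019626]), 'joint_torque': array([ 7.39583338e-04, -5.27564228e+01, -1.26647919e+00, -1.53427756e+01,
       -5.25984087e-02,  6.71401926e-03,  1.61632479e-04]), 'tool_pos': array([ 0.27420158, -0.56091393,  0.23790492]), 'eef_rot': array([ 8.48331065e-01, -5.29465336e-01, -8.21070429e-04, -4.32738949e-04]), 'contact_force': array([ 0.01922799,  0.21990449, -0.90086502]), 'moment': array([ 0.04450591,  0.0123852 , -0.00820217]), 'opening': 0.9945460059123534}
top {'camera_matrix': array([[460.4386485 ,   0.        , 281.7430551 ],
       [  0.        , 460.4386485 , 206.07173926],
       [  0.        ,   0.        ,   1.        ]]), 'dist_coeffs': array([0.03703663, 0.        , 0.        , 0.        , 0.        ]), 'world_from_camera': array([[ 2.81985903e-02,  9.90546090e-01, -1.34250819e-01,
         4.69541192e-01],
       [-9.99601995e-01,  2.78314746e-02, -4.61083802e-03,
         6.42256827e-02],
       [-8.30849301e-04,  1.34327406e-01,  9.90936657e-01,
         1.15803318e+00],
       [ 0.00000000e+00,  0.00000000e+00,  0.00000000e+00,
         1.00000000e+00]])}
scene {'camera_matrix': array([[517.38956731,   0.        , 283.99219437],
       [  0.        , 517.38956731, 214.17865924],
       [  0.        ,   0.        ,   1.        ]]), 'dist_coeffs': array([-0.16405746,  0.        ,  0.        ,  0.        ,  0.        ]), 'world_from_camera': array([[ 3.87938833e-01, -7.76760807e-01,  4.96131142e-01,
         1.28638432e+00],
       [ 9.21685121e-01,  3.26953911e-01, -2.08800572e-01,
        -2.24042789e-01],
       [-2.39162822e-05,  5.38278542e-01,  8.42766997e-01,
         1.20734189e+00],
       [ 0.00000000e+00,  0.00000000e+00,  0.00000000e+00,
         1.00000000e+00]])}
```

View pics/top0.png

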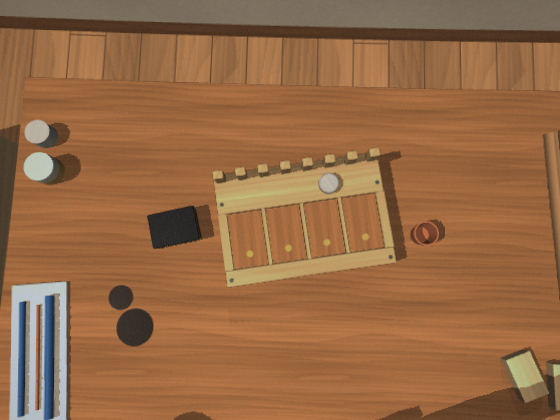

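View pics/scene0.png

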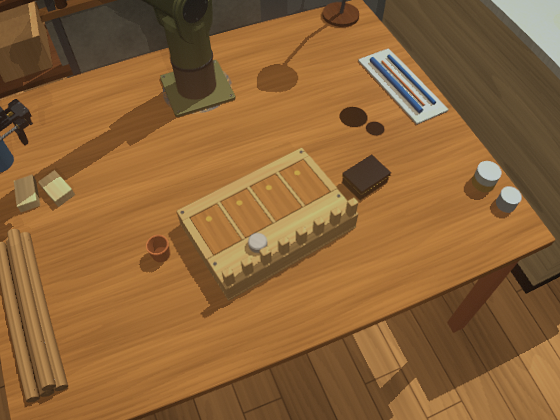

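Top view: the discs sit at about (250,254), (288,248), (326,242) and (365,237), left to right, which makes them flaps 4 to 1. The box is at (174,227), the crucible at (426,233) and the puck at (329,183). Next I'll refine these positions and look closer.

```bash
cat > h.py <<'E'
import numpy as np,cv2
from plant import *
def ray(n,uv,z=None,depth=None):
    c=camera_model(n);K=c["camera_matrix"];T=c["world_from_camera"]
    p=cv2.undistortPoints(np.array([[uv]],float),K,c["dist_coeffs"])[0,0]
    v=T[:3,:3]@np.array([p[0],-p[1],-1]);o=T[:3,3]
    return o+v*(depth if depth is not None else (z-o[2])/v[2])
E
python3 - <<'E'
from h import *
p=np.load("top_p.npy");d=np.load("top_d.npy")
big=cv2.resize(p[140:300,200:410],None,fx=3.8,fy=3.8,interpolation=cv2.INTER_CUBIC)
cv2.imwrite("pics/crop.png",big[:,:,::-1])
for n,c in (("top",[(365,237),(326,242),(288,248),(250,254)]),("scene",[(209,219),(239,203),(269,188),(297,173)])):
    p=np.load(n+"_p.npy").astype(float);d=np.load(n+"_d.npy")
    for u,v in c:
        P=p[v-8:v+9,u-8:u+9];w=P[:,:,1]-np.median(P[:,:,1]);w=np.where(w>25,w,0)
        yy,xx=np.mgrid[v-8:v+9,u-8:u+9]
        w[np.hypot(yy-v,xx-u)>6.5]=0
        uv=((w*xx).sum()/w.sum(),(w*yy).sum()/w.sum())
        print(n,np.round(uv,1),(w>0).sum(),ray(n,uv,z=.069).round(4),ray(n,uv,depth=d[int(round(uv[1])),int(round(uv[0]))]).round(4))
for uv in[(222,204),(377,182),(231,280),(391,257)]:print(ray("top",uv,z=.07).round(4))
E
```

```text
top [364.9 236.3] 37 [ 0.5505 -0.1291  0.069 ] [ 0.5505 -0.1292  0.0686]
top [326.4 242. ] 37 [ 0.5345 -0.0385  0.069 ] [ 0.5344 -0.0384  0.0703]
top [287.8 247.7] 37 [0.5185 0.0522 0.069 ] [0.5184 0.0522 0.0706]
top [249.3 253.3] 36 [0.5028 0.1423 0.069 ] [0.5028 0.1423 0.0688]
scene [208.4 218.3] 22 [ 0.5515 -0.1285  0.069 ] [ 0.5513 -0.1285  0.0687]
scene [238.9 202.4] 19 [ 0.5356 -0.0379  0.069 ] [ 0.534  -0.0375  0.0665]
scene [268.3 187.1] 22 [0.5199 0.0525 0.069 ] [0.5213 0.052  0.0711]
scene [296.7 172.4] 19 [0.504  0.1431 0.069 ] [0.5037 0.1433 0.0686]
[0.6179 0.2119 0.07  ]
[ 0.6816 -0.1573  0.07  ]
[0.4398 0.1826 0.07  ]
[ 0.5038 -0.19    0.07  ]
```

View pics/crop.png

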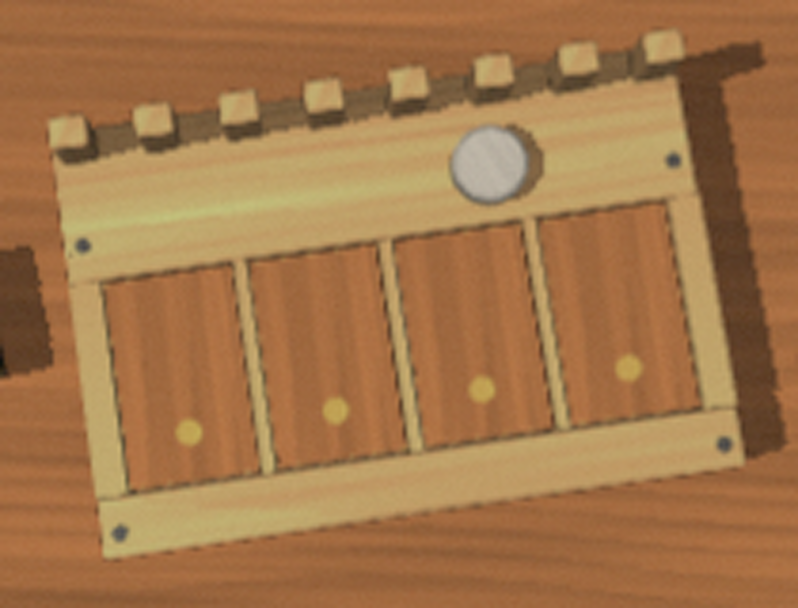

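Request:
apply_moves --series '[{"wz": 0.045, "fingers": -1}, {"wz": 0.045, "fingers": -1}, {"fingers": -1}]' --force 20

```text
schema error: expected keys x, y, z, wx, wy, wz, fingers
```

```bash
cat >> h.py <<'E'
from scipy.spatial.transform import Rotation as R
D={1:(.551,-.1288),2:(.535,-.0382),3:(.5192,.0523),4:(.5034,.1427)}
t=.1735
def to(x,y,z):
    s=get_state();r=R.from_quat(s["eef_rot"])
    d=r.inv().apply(np.array([x,y,z])-s["tool_pos"])
    W=R.from_matrix(np.array([[np.sin(t),-np.cos(t),0],[-np.cos(t),-np.sin(t),0],[0,0,-1]]).T)
    print(s["clock"],s["tool_pos"].round(4),s["contact_force"].round(2),s["opening"],"units",(d/.8).round(4),"turn",((r.inv()*W).as_rotvec()/np.pi).round(4))
E
python3 -c "
from h import *
to(*D[1],.11)"
```

```text
0.1 [ 0.2743 -0.561   0.238 ] [-0.61 -0.73 -0.49] 0.9993996299554244 units [-0.3331 -0.5481  0.1605] turn [0.0001 0.0005 0.0896]
```

Request:
apply_moves --series '[{"x": 0, "y": 0, "z": 0, "wx": 0, "wy": 0, "wz": 0.045, "fingers": -1}, {"x": 0, "y": 0, "z": 0, "wx": 0, "wy": 0, "wz": 0.045, "fingers": -1}, {"x": 0, "y": 0, "z": 0, "wx": 0, "wy": 0, "wz": 0, "fingers": -1}]' --force 20

```text
clock: 0.48
tool_pos: [0.2736, -0.56, 0.2365]
eef_rot: [0.763, -0.646, -0.002, -0.001]
contact_force: [0.1, -1.3, 0.6]
opening: 0.68
```

```bash
python3 -c "
from h import *
to(*D[1],.18)"
```

```text
0.475 [ 0.2736 -0.56    0.2365] [ 0.13 -1.3   0.62] 0.6803572970110513 units [-0.4743 -0.4307  0.0722] turn [ 0.0005  0.0015 -0.0026]
```

Request:
apply_moves --series '[{"x": -0.053, "y": -0.048, "z": 0, "wx": 0, "wy": 0, "wz": 0, "fingers": -1}, {"x": -0.053, "y": -0.048, "z": 0, "wx": 0, "wy": 0, "wz": 0, "fingers": -1}, {"x": -0.053, "y": -0.048, "z": 0, "wx": 0, "wy": 0, "wz": 0, "fingers": -1}, {"x": -0.053, "y": -0.048, "z": 0, "wx": 0, "wy": 0, "wz": 0, "fingers": -1}, {"x": -0.053, "y": -0.048, "z": 0, "wx": 0, "wy": 0, "wz": 0, "fingers": -1}, {"x": -0.053, "y": -0.048, "z": 0, "wx": 0, "wy": 0, "wz": 0, "fingers": -1}, {"x": -0.053, "y": -0.048, "z": 0, "wx": 0, "wy": 0, "wz": 0, "fingers": -1}, {"x": -0.053, "y": -0.048, "z": 0, "wx": 0, "wy": 0, "wz": 0, "fingers": -1}]'

```text
clock: 1.48
tool_pos: [0.5221, -0.1674, 0.2351]
eef_rot: [0.767, -0.641, -0.002, 0.001]
contact_force: [0.9, 0.3, -0.4]
opening: 0.005
```

```bash
python3 -c "
from h import *
to(*D[1],.10)"
```

```text
1.475 [ 0.5221 -0.1674  0.2351] [ 0.94  0.31 -0.38] 0.00507434921420394 units [-0.0407 -0.0447  0.1688] turn [0.0011 0.0007 0.0015]
```

Request:
apply_moves --series '[{"x": -0.041, "y": -0.045, "z": 0.03, "wx": 0.001, "wy": 0.001, "wz": 0.0015, "fingers": -1}, {"x": 0, "y": 0, "z": 0.05, "wx": 0, "wy": 0, "wz": 0, "fingers": -1}, {"x": 0, "y": 0, "z": 0.05, "wx": 0, "wy": 0, "wz": 0, "fingers": -1}, {"x": 0, "y": 0, "z": 0.03, "wx": 0, "wy": 0, "wz": 0, "fingers": -1}, {"x": 0, "y": 0, "z": 0, "wx": 0, "wy": 0, "wz": 0, "fingers": -1}]'

```text
clock: 2.1
tool_pos: [0.5575, -0.1184, 0.1036]
eef_rot: [0.774, -0.633, 0.001, -0.003]
contact_force: [-0.2, 0.5, 0.1]
opening: 0.006
```

```bash
python3 -c "
from h import *
to(*D[1],.074)"
```

```text
2.1 [ 0.5575 -0.1184  0.1036] [-0.23  0.47  0.06] 0.006440875491371189 units [0.0112 0.0108 0.0369] turn [-0.0018  0.001   0.0087]
```

Request:
apply_moves --series '[{"x": 0.011, "y": 0.011, "z": 0.012, "wx": -0.002, "wy": 0.001, "wz": 0.009, "fingers": -1}, {"x": 0, "y": 0, "z": 0.012, "wx": 0, "wy": 0, "wz": 0, "fingers": -1}, {"x": 0, "y": 0, "z": 0, "wx": 0, "wy": 0, "wz": 0, "fingers": -1}]'

```text
clock: 2.48
tool_pos: [0.5514, -0.1306, 0.0853]
eef_rot: [0.765, -0.644, 0.001, -0.0]
contact_force: [-0.1, 0.0, 0.4]
opening: 0.006
```

```bash
python3 -c "
from h import *
to(*D[1],.070)"
```

```text
2.475 [ 0.5514 -0.1306  0.0853] [-0.1   0.03  0.4 ] 0.0057227130429112535 units [-0.0023  0.0002  0.0191] turn [-0.0007 -0.0005 -0.0006]
```

Request:
apply_moves --series '[{"x": -0.002, "y": 0, "z": 0.006, "wx": -0.0005, "wy": -0.0005, "wz": 0, "fingers": -1}, {"x": 0, "y": 0, "z": 0.005, "wx": 0, "wy": 0, "wz": 0, "fingers": -1}, {"x": 0, "y": 0, "z": 0.004, "wx": 0, "wy": 0, "wz": 0, "fingers": -1}, {"x": 0, "y": 0, "z": 0.002, "wx": 0, "wy": 0, "wz": 0, "fingers": -1}, {"x": 0, "y": 0, "z": 0, "wx": 0, "wy": 0, "wz": 0, "fingers": -1}]'

```text
clock: 3.1
tool_pos: [0.5521, -0.1286, 0.0718]
eef_rot: [0.765, -0.644, 0.001, -0.001]
contact_force: [0.6, 0.3, -0.1]
opening: 0.004
```

```bash
python3 -c "
from h import *
to(*D[1],.068)"
```

```text
3.1 [ 0.5521 -0.1286  0.0718] [ 0.62  0.33 -0.1 ] 0.003629878208171086 units [-0.      0.0015  0.0047] turn [-0.0009 -0.0001 -0.0004]
```

Now pressing in steps of about 1 mm.

Request:
apply_moves --series '[{"x": 0, "y": 0.0015, "z": 0.002, "wx": 0, "wy": 0, "wz": 0, "fingers": -1}, {"x": 0, "y": 0, "z": 0.0015, "wx": 0, "wy": 0, "wz": 0, "fingers": -1}, {"x": 0, "y": 0, "z": 0.0015, "wx": 0, "wy": 0, "wz": 0, "fingers": -1}]'

```text
clock: 3.48
tool_pos: [0.5508, -0.1289, 0.068]
eef_rot: [0.765, -0.644, 0.001, -0.001]
contact_force: [-0.0, 0.6, 5.8]
opening: 0.005
```

Request:
apply_moves --series '[{"x": 0, "y": 0, "z": 0.001, "wx": 0, "wy": 0, "wz": 0, "fingers": -1}, {"x": 0, "y": 0, "z": 0.001, "wx": 0, "wy": 0, "wz": 0, "fingers": -1}]'

```text
clock: 3.72
tool_pos: [0.5508, -0.1289, 0.0675]
eef_rot: [0.765, -0.644, 0.001, -0.001]
contact_force: [-1.4, -0.1, 8.1]
opening: 0.003
```

```bash
python3 -c "
from h import *
to(*D[1],.068)"
```

```text
3.725 [ 0.5508 -0.1289  0.0675] [-1.36 -0.09  8.15] 0.0032360024223357007 units [-0.0001 -0.0002 -0.0006] turn [-0.001  -0.0002 -0.0004]
```

Flap 1 is wedged: 8 N with a 1.5 mm sink matches the cushion alone. Next is flap 2.

Request:
apply_moves --series '[{"x": 0, "y": 0, "z": -0.012, "wx": 0, "wy": 0, "wz": 0, "fingers": -1}, {"x": 0, "y": 0, "z": -0.012, "wx": 0, "wy": 0, "wz": 0, "fingers": -1}, {"x": -0.055, "y": 0, "z": 0, "wx": 0, "wy": 0, "wz": 0, "fingers": -1}, {"x": -0.055, "y": 0, "z": 0, "wx": 0, "wy": 0, "wz": 0, "fingers": -1}, {"x": 0, "y": 0, "z": 0, "wx": 0, "wy": 0, "wz": 0, "fingers": -1}, {"x": 0, "y": 0, "z": 0, "wx": 0, "wy": 0, "wz": 0, "fingers": -1}]'

```text
clock: 4.47
tool_pos: [0.5375, -0.0417, 0.0897]
eef_rot: [0.764, -0.645, 0.003, -0.002]
contact_force: [0.8, -0.4, 0.2]
opening: 0.004
```

```bash
python3 -c "
from h import *
to(*D[2],.071)"
```

```text
4.475 [ 0.5375 -0.0417  0.0897] [ 0.76 -0.42  0.16] 0.004482441382909064 units [-0.0049  0.0025  0.0234] turn [-0.0025 -0.0008 -0.0013]
```

Request:
apply_moves --series '[{"x": -0.005, "y": 0.0025, "z": 0.006, "wx": -0.0025, "wy": -0.001, "wz": -0.001, "fingers": -1}, {"x": 0, "y": 0, "z": 0.006, "wx": 0, "wy": 0, "wz": 0, "fingers": -1}, {"x": 0, "y": 0, "z": 0.006, "wx": 0, "wy": 0, "wz": 0, "fingers": -1}, {"x": 0, "y": 0, "z": 0.004, "wx": 0, "wy": 0, "wz": 0, "fingers": -1}, {"x": 0, "y": 0, "z": 0.002, "wx": 0, "wy": 0, "wz": 0, "fingers": -1}]'

```text
clock: 5.1
tool_pos: [0.535, -0.0417, 0.069]
eef_rot: [0.764, -0.646, 0.0, 0.001]
contact_force: [-0.0, 1.6, 1.6]
opening: 0.003
```

```bash
python3 -c "
from h import *
to(*D[2],.068)"
```

```text
5.1 [ 0.535  -0.0417  0.069 ] [-0.01  1.56  1.57] 0.0026002821999513972 units [-0.0042 -0.0008  0.0013] turn [ 0.0003 -0.0003 -0.0019]
```

Request:
apply_moves --series '[{"x": -0.003, "y": 0, "z": -0.001, "wx": 0, "wy": 0, "wz": 0, "fingers": -1}, {"x": 0, "y": 0, "z": 0.0015, "wx": 0, "wy": 0, "wz": 0, "fingers": -1}, {"x": 0, "y": 0, "z": 0.0015, "wx": 0, "wy": 0, "wz": 0, "fingers": -1}, {"x": 0, "y": 0, "z": 0.001, "wx": 0, "wy": 0, "wz": 0, "fingers": -1}]'

```text
clock: 5.6
tool_pos: [0.5346, -0.0389, 0.0676]
eef_rot: [0.764, -0.645, 0.0, 0.0]
contact_force: [-1.3, 0.7, 8.6]
opening: 0.005
```

Flap 2 is wedged: 8.6 N with a 1.4 mm sink. Next is flap 3.

Request:
apply_moves --series '[{"x": 0, "y": 0, "z": -0.012, "wx": 0, "wy": 0, "wz": 0, "fingers": -1}, {"x": 0, "y": 0, "z": -0.012, "wx": 0, "wy": 0, "wz": 0, "fingers": -1}, {"x": -0.056, "y": 0, "z": 0, "wx": 0, "wy": 0, "wz": 0, "fingers": -1}, {"x": -0.058, "y": 0, "z": 0, "wx": 0, "wy": 0, "wz": 0, "fingers": -1}, {"x": 0, "y": 0, "z": 0, "wx": 0, "wy": 0, "wz": 0, "fingers": -1}, {"x": 0, "y": 0, "z": 0, "wx": 0, "wy": 0, "wz": 0, "fingers": -1}]'

```text
clock: 6.35
tool_pos: [0.521, 0.0516, 0.09]
eef_rot: [0.763, -0.647, 0.002, -0.001]
contact_force: [0.4, -0.5, 0.3]
opening: 0.005
```

```bash
python3 -c "
from h import *
to(*D[3],.071)"
```

```text
6.35 [0.521  0.0516 0.09  ] [ 0.45 -0.51  0.28] 0.005318136574358648 units [-0.0012  0.0022  0.0238] turn [-0.0013 -0.0008 -0.0029]
```

Request:
apply_moves --series '[{"x": -0.001, "y": 0.002, "z": 0.006, "wx": -0.001, "wy": -0.001, "wz": -0.003, "fingers": -1}, {"x": -0.001, "y": 0, "z": 0.006, "wx": 0, "wy": 0, "wz": 0, "fingers": -1}, {"x": -0.001, "y": 0, "z": 0.006, "wx": 0, "wy": 0, "wz": 0, "fingers": -1}, {"x": 0, "y": 0, "z": 0.004, "wx": 0, "wy": 0, "wz": 0, "fingers": -1}, {"x": 0, "y": 0, "z": 0.002, "wx": 0, "wy": 0, "wz": 0, "fingers": -1}]'

```text
clock: 6.98
tool_pos: [0.5193, 0.0497, 0.0694]
eef_rot: [0.764, -0.645, 0.0, 0.0]
contact_force: [-0.4, 0.6, -0.7]
opening: 0.006
```

```bash
python3 -c "
from h import *
to(*D[3],.068)"
```

```text
6.975 [0.5193 0.0497 0.0694] [-0.43  0.57 -0.7 ] 0.006204485746761323 units [-0.0032 -0.0004  0.0018] turn [-0.     -0.0003 -0.0016]
```

Request:
apply_moves --series '[{"x": -0.002, "y": 0, "z": 0.0005, "wx": 0, "wy": 0, "wz": 0, "fingers": -1}, {"x": 0, "y": 0, "z": 0.0015, "wx": 0, "wy": 0, "wz": 0, "fingers": -1}, {"x": 0, "y": 0, "z": 0.001, "wx": 0, "wy": 0, "wz": 0, "fingers": -1}, {"x": 0, "y": 0, "z": 0.001, "wx": 0, "wy": 0, "wz": 0, "fingers": -1}]'

```text
clock: 7.48
tool_pos: [0.5192, 0.051, 0.0675]
eef_rot: [0.764, -0.645, 0.001, 0.0]
contact_force: [-1.5, -0.6, 8.6]
opening: 0.008
```

Flap 3 is wedged too: 8.6 N with a 1.5 mm sink. Next is flap 4.

Request:
apply_moves --series '[{"x": 0, "y": 0, "z": -0.012, "wx": 0, "wy": 0, "wz": 0, "fingers": -1}, {"x": 0, "y": 0, "z": -0.012, "wx": 0, "wy": 0, "wz": 0, "fingers": -1}, {"x": -0.056, "y": 0, "z": 0, "wx": 0, "wy": 0, "wz": 0, "fingers": -1}, {"x": -0.058, "y": 0, "z": 0, "wx": 0, "wy": 0, "wz": 0, "fingers": -1}, {"x": 0, "y": 0, "z": 0, "wx": 0, "wy": 0, "wz": 0, "fingers": -1}, {"x": 0, "y": 0, "z": 0, "wx": 0, "wy": 0, "wz": 0, "fingers": -1}]'

```text
clock: 8.22
tool_pos: [0.5051, 0.143, 0.0899]
eef_rot: [0.763, -0.646, 0.002, -0.001]
contact_force: [0.9, -0.1, -0.1]
opening: 0.003
```

```bash
python3 -c "
from h import *
to(*D[4],.071)"
```

```text
8.225 [0.5051 0.143  0.0899] [ 0.89 -0.08 -0.13] 0.003177894274781116 units [-0.      0.0022  0.0237] turn [-0.0015 -0.0004 -0.0023]
```

Request:
apply_moves --series '[{"x": -0.001, "y": 0.002, "z": 0.006, "wx": -0.001, "wy": 0, "wz": -0.002, "fingers": -1}, {"x": -0.001, "y": 0, "z": 0.006, "wx": 0, "wy": 0, "wz": 0, "fingers": -1}, {"x": -0.001, "y": 0, "z": 0.006, "wx": 0, "wy": 0, "wz": 0, "fingers": -1}, {"x": 0, "y": 0, "z": 0.004, "wx": 0, "wy": 0, "wz": 0, "fingers": -1}, {"x": 0, "y": 0, "z": 0.002, "wx": 0, "wy": 0, "wz": 0, "fingers": -1}]'

```text
clock: 8.85
tool_pos: [0.5036, 0.1411, 0.0694]
eef_rot: [0.764, -0.646, 0.001, 0.001]
contact_force: [-0.4, -0.2, 1.1]
opening: 0.005
```

Request:
apply_moves --series '[{"x": -0.001, "y": 0, "z": 0.0005, "wx": 0, "wy": 0, "wz": 0, "fingers": -1}, {"x": 0, "y": 0, "z": 0.0015, "wx": 0, "wy": 0, "wz": 0, "fingers": -1}, {"x": 0, "y": 0, "z": 0.001, "wx": 0, "wy": 0, "wz": 0, "fingers": -1}, {"x": 0, "y": 0, "z": 0.001, "wx": 0, "wy": 0, "wz": 0, "fingers": -1}]'

```text
clock: 9.35
tool_pos: [0.5033, 0.1414, 0.0665]
eef_rot: [0.763, -0.646, 0.002, 0.001]
contact_force: [-1.0, -1.5, 2.8]
opening: 0.002
```

```bash
python3 -c "
from h import *
to(*D[4],.068)"
```

```text
9.35 [0.5033 0.1414 0.0665] [-1.05 -1.49  2.77] 0.0017954766011372917 units [-0.0016 -0.0004 -0.0019] turn [-0.0001 -0.0012 -0.0022]
```

Flap 4 yields (3 mm down at only 2.8 N), so it's the free one. Pushing it down while easing slightly towards the robot keeps the contact on the disc.

Request:
apply_moves --series '[{"x": -0.001, "y": 0.0005, "z": 0.003, "wx": 0, "wy": -0.001, "wz": -0.002, "fingers": -1}, {"x": 0, "y": 0.0005, "z": 0.003, "wx": 0, "wy": 0, "wz": 0, "fingers": -1}, {"x": 0, "y": 0.0005, "z": 0.003, "wx": 0, "wy": 0, "wz": 0, "fingers": -1}, {"x": 0, "y": 0.0005, "z": 0.003, "wx": 0, "wy": 0, "wz": 0, "fingers": -1}, {"x": 0, "y": 0.0005, "z": 0.003, "wx": 0, "wy": 0, "wz": 0, "fingers": -1}]'

```text
clock: 9.98
tool_pos: [0.5035, 0.142, 0.0544]
eef_rot: [0.765, -0.644, 0.002, -0.002]
contact_force: [1.0, -1.4, 3.9]
opening: 0.008
```

```bash
python3 -c "
from h import *
to(*D[4],.045)"
```

```text
9.975 [0.5035 0.142  0.0544] [ 0.96 -1.45  3.87] 0.007934591001006065 units [-0.001   0.0001  0.0117] turn [-0.0017 -0.0001 -0.0003]
```

Request:
apply_moves --series '[{"x": -0.001, "y": 0.0015, "z": 0.002, "wx": -0.002, "wy": 0, "wz": 0, "fingers": -1}, {"x": 0, "y": 0.0015, "z": 0.002, "wx": 0, "wy": 0, "wz": 0, "fingers": -1}, {"x": 0, "y": 0.001, "z": 0.002, "wx": 0, "wy": 0, "wz": 0, "fingers": -1}]'

```text
clock: 10.35
tool_pos: [0.4994, 0.1427, 0.049]
eef_rot: [0.766, -0.643, -0.001, 0.001]
contact_force: [0.1, -0.8, 6.3]
opening: 0.008
```

```bash
python3 -c "
from h import *
to(*D[4],.045)"
```

```text
10.35 [0.4994 0.1427 0.049 ] [ 0.14 -0.84  6.33] 0.00832018888625339 units [ 0.0008 -0.0049  0.005 ] turn [ 0.0008  0.0001 -0.0001]
```

Request:
apply_moves --series '[{"x": 0, "y": 0, "z": 0.0015, "wx": 0, "wy": 0, "wz": 0, "fingers": -1}, {"x": 0, "y": 0, "z": 0.0015, "wx": 0, "wy": 0, "wz": 0, "fingers": -1}]'

```text
clock: 10.6
tool_pos: [0.5001, 0.1428, 0.0475]
eef_rot: [0.766, -0.643, -0.0, 0.0]
contact_force: [-0.5, -0.3, 11.7]
opening: 0.008
```

Request:
apply_moves --series '[{"x": 0, "y": 0, "z": 0.0015, "wx": 0, "wy": 0, "wz": 0, "fingers": -1}, {"x": 0, "y": 0, "z": 0.0015, "wx": 0, "wy": 0, "wz": 0, "fingers": -1}]'

```text
clock: 10.85
tool_pos: [0.5005, 0.1429, 0.0469]
eef_rot: [0.766, -0.643, 0.0, -0.001]
contact_force: [-1.8, -1.3, 14.5]
opening: 0.009
```

The force is climbing at the cushion's rate, so the flap is at its stop. Lifting straight up and clear, then checking.

Request:
apply_moves --series '[{"x": 0, "y": 0, "z": -0.006, "wx": 0, "wy": 0, "wz": 0, "fingers": -1}, {"x": 0, "y": 0, "z": -0.02, "wx": 0, "wy": 0, "wz": 0, "fingers": -1}, {"x": 0, "y": 0, "z": -0.05, "wx": 0, "wy": 0, "wz": 0, "fingers": -1}, {"x": 0, "y": 0, "z": -0.06, "wx": 0, "wy": 0, "wz": 0, "fingers": -1}, {"x": 0, "y": 0.03, "z": -0.05, "wx": 0, "wy": 0, "wz": 0, "fingers": -1}, {"x": 0, "y": 0.06, "z": 0, "wx": 0, "wy": 0, "wz": 0, "fingers": -1}, {"x": 0, "y": 0.05, "z": 0, "wx": 0, "wy": 0, "wz": 0, "fingers": -1}, {"x": 0, "y": 0, "z": 0, "wx": 0, "wy": 0, "wz": 0, "fingers": -1}]'

```text
clock: 11.85
tool_pos: [0.3858, 0.1236, 0.2036]
eef_rot: [0.766, -0.643, -0.001, -0.001]
contact_force: [1.4, 1.1, -0.3]
opening: 0.008
```

Run:
```python
from h import *
print(get_state()["tool_pos"],get_state()["contact_force"])
P,d=snapshot("scene")
cv2.imwrite("pics/scene1.png",cv2.resize(P[110:310,120:400],None,fx=2.8,fy=2.8,interpolation=cv2.INTER_CUBIC)[:,:,::-1])
# local heights along the centre lines of the flaps
c=camera_model("scene");T=c["world_from_camera"]
ex=np.array([np.cos(t),np.sin(t)]);ey=np.array([-ex[1],ex[0]])
O=np.mean([D[i] for i in D],0)+.035*ex
yy,xx=np.mgrid[0:420,0:560]
pts=cv2.undistortPoints(np.stack([xx,yy],-1).reshape(-1,1,2).astype(float),c["camera_matrix"],c["dist_coeffs"])[:,0]
X=np.c_[pts[:,0],-pts[:,1],-np.ones(len(pts))]*d.reshape(-1,1)
X=X@T[:3,:3].T+T[:3,3]
lx=(X[:,:2]-O)@ex;ly=(X[:,:2]-O)@ey
for i,y0 in enumerate((-.138,-.046,.046,.138),1):
    m=(abs(ly-y0)<.03)&(abs(lx)<.06)&(X[:,2]>.02)&(X[:,2]<.13)
    k=np.polyfit(lx[m],X[m,2],1);r=X[m,2]-np.polyval(k,lx[m]);m2=abs(r)<.006
    k=np.polyfit(lx[m][m2],X[m,2][m2],1)
    print(i,m.sum(),m2.sum(),"tilt",np.arctan(k[0]).round(3),"z0",k[1].round(4))
```

```text
[0.38578363 0.12363677 0.20364202] [ 1.44913292  1.14763657 -0.3075529 ]
1 915 907 tilt 0.002 z0 0.0682
2 867 855 tilt 0.005 z0 0.0685
3 829 820 tilt 0.005 z0 0.0684
4 506 291 tilt 0.548 z0 0.0672
```

View pics/scene1.png

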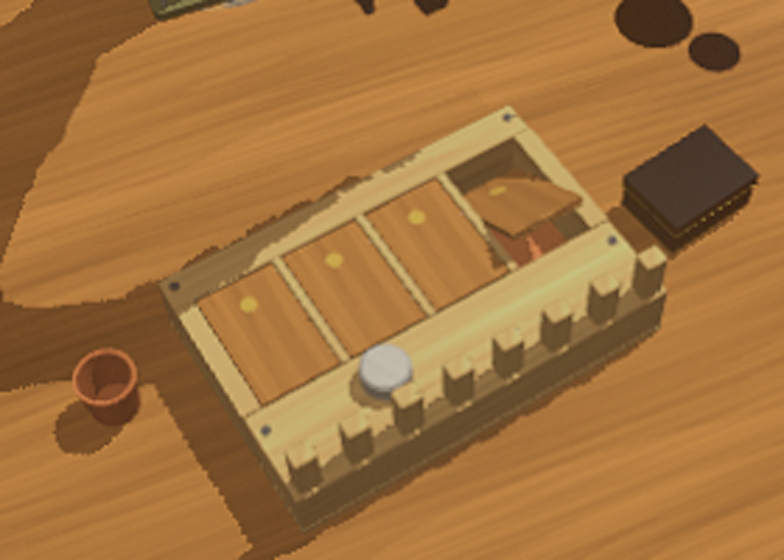

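The picture shows flap 4 tilted open with its far edge up, at about (560,210). The other three flaps are level and the loose items haven't moved. The tilt fit includes points inside the well, so I'll refit it robustly from both cameras.

Run:
```python
from h import *
ex=np.array([np.cos(t),np.sin(t)]);ey=np.array([-ex[1],ex[0]])
O=np.mean([D[i] for i in D],0)+.035*ex
yy,xx=np.mgrid[0:420,0:560]
for n in("top","scene"):
    _,d=snapshot(n);c=camera_model(n);T=c["world_from_camera"]
    pts=cv2.undistortPoints(np.stack([xx,yy],-1).reshape(-1,1,2).astype(float),c["camera_matrix"],c["dist_coeffs"])[:,0]
    X=np.c_[pts[:,0],-pts[:,1],-np.ones(len(pts))]*d.reshape(-1,1);X=X@T[:3,:3].T+T[:3,3]
    lx=(X[:,:2]-O)@ex;ly=(X[:,:2]-O)@ey;z=X[:,2]
    m=(abs(ly-.138)<.033)&(abs(lx)<.058)&(z>.02)&(z<.12);a,b=lx[m],z[m]
    best=max(((abs(b-s-np.tan(th)*a)<.0025).sum(),th,s) for th in np.arange(.3,.75,.01) for s in np.arange(.06,.08,.001))
    k=abs(b-best[2]-np.tan(best[1])*a)<.004;f=np.polyfit(a[k],b[k],1)
    print(n,m.sum(),best,"tilt",np.arctan(f[0]),f[1],"range",a[k].min(),a[k].max(),b[k].min(),b[k].max())
```

```text
top 1352 (np.int64(1009), np.float64(0.6000000000000003), np.float64(0.07100000000000001)) tilt 0.5982366210835743 0.0708491171544444 range -0.05733246073070199 0.05108989950437505 0.02781026451557489 0.1079326565407166
scene 551 (np.int64(422), np.float64(0.6000000000000003), np.float64(0.069)) tilt 0.6005422282113944 0.06916766623472351 range -0.05610661842253725 0.056455016593763487 0.028785634287435302 0.10790036358975619
```

Both cameras now give a tilt of 0.60 rad, which is the stop. Handing in.

```bash
python3 -c "
from plant import *
print(finish_job())"
```

```text
the job is handed in; nothing more can be done
None
```

Flap 4, the leftmost, is the one that rocks. I pushed it fully open against its stop, left it standing open and handed the job in at about 12 s of the 45 s allowed.

- **Presses:** I pressed the discs in order 1, 2, 3, 4 with the closed fingertips. Flaps 1 to 3 held at 8 to 9 N with about 1.5 mm of give, which is just the cushion, so I left them alone. Flap 4 gave way at about 3 N. I stopped pushing at 14.5 N, once it was against its stop.
- **Tilt check:** after I withdrew, the first rough depth fit gave 0.548 rad for flap 4, because it included points from the well beneath the flap. A robust refit gave 0.598 rad from the top camera and 0.601 rad from the scene camera, so it is at the 0.6 stop.
- **Other flaps and loose items:** flaps 1 to 3 measured level, at 0.005 rad or less. The puck, crucible and lacquer box looked unmoved in the last picture; I did not measure their positions.
- **Robot:** it finished clear of everything, at a height of 0.20 m.

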